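# Load the watch leak tester, latch its hood and wind up the pressure

## Robot

A 7-joint arm with a two-finger parallel gripper is mounted at the origin on the work surface. World frame = base frame: x ahead of the robot, y to its left, z up, the work surface at z = 0. Lengths are in m, angles in rad, forces in N, time in s.
With the tool pointing down it reaches from about 0.425 to 0.925 m from the base axis. Payload 6.8 kg.
Tool frame: the origin (TCP) lies on the front face of the gripper's body, between the roots of the fingers; the fingertips stand 73 mm ahead of it and the grasp point (between the pads) lies 54 mm ahead of it; z points along the fingers, y is the line along which they close (so a half turn about z gives the same grasp; the last joint's range is limited). The gripper opens to 85 mm and grips with 20 to 120 N. Pads are 22 mm wide; open, the fingers measure 114 mm over their backs; the gripper's body (76 mm by 85 mm) begins 54 mm behind the grasp point. The pads swing forward as they close: fully open they stand 13 mm farther back than shut.
Start: joints at [1.131, 0.477, 0.022, 1.555, -0.011, 1.109, -0.083], TCP at [0.22, -0.638, 0.304] pointing down, gripper open.
Joint ranges: [-2.96, 2.96], [-0.34, 2.1], [-1.41, 1.46], [0.24, 2.44], [-1.37, 4.51], [0.17, 1.92], [-2.96, 2.96]. Speed limits (rad/s): [2.39, 2.39, 3.14, 3.14, 3.14, 3.14, 3.14].

## Interface

Orientations are given as a unit quaternion [w, x, y, z].
In Python, from station import bot, optics gives the robot as it stands.
- The arm moves only by the tool drive_tool, never from a script. Its argument "deltas" is a list of rows, each an object with "gripper": the closure in counts, from 0 (fully open) to 255 (shut); "offset": the shift along the tool's x, y, z in units of 1000 mm (1.0 is 1000 mm), a list of three; "angular": the turn, a rotation vector about the tool's x, y, z in units of 45 degrees (1.0 is 45 degrees), a list of three. In form: [{"gripper": gripper, "offset": [dx, dy, dz], "angular": [rx, ry, rz]}, ...]. A call has 1 to 5 rows; each row is the pose to reach, as a shift and turn from the pose commanded when the call began, along the tool's axes at that moment; what a row does not reach only later rows make up. A row lasts 1/10 s, in which the tool goes at most 50 mm and 8.59 degrees, less where a joint would pass 70% of its speed; a pose out of reach is approached as far as the arm can. A call with a number of a shift or a turn outside -1 to 1 is refused whole. A call with a gripper value outside its range is refused whole. The fingers move at their own pace and stop on an object; "grip_force" is the grip in N (left out, the last holds). Time passes only in rows, so rows that repeat a pose let the fingers close. It gives the time, the measured TCP pose, the force, the opening and the grip force at its end, in the units of the state.
- bot.get_obs(): the state, without advancing time (a new reading comes with each control period).
- optics.read_camera(name): name is "side" or "top" or "wrist"; returns the picture (480x640x3 uint8, blue, green, red); there is no depth.
- optics.camera_model(name): a dict with "fx", "fy", "cx", "cy" (pixels), "dist" ([k1, k2, p1, p2, k3] as OpenCV has them; the pictures are not rectified), "cam_to_world" (4x4, takes a point from camera to world coordinates). Camera axes: x right, y up, looking along -z (the intrinsics and any distortion apply to the point x, -y, -z); pixel columns grow to the right and rows downward; lengths in m; the calibration is good to about 2 mm. A picture is of the moment at which its call begins: read the wrist's pose just before it. camera_model takes no time and is no camera call; for the wrist camera it gives the pose at the moment of the call.
- bot.hand_in(): hands the job in; it is judged then, once.
The state is a dict: "t": time; "q": joint angles; "joint_vel": joint speeds; "joint_torque": joint torques, N m; "eef_pos": TCP position; "tool_rot": TCP orientation; "contact_force": force on the tool from outside, world axes, zero at the start; "torque": the same for the moment, N m; "gripper_width": opening from 0.0 (shut) to 1.0 (fully open); "grasp_force": force on a finger pad.
Only numpy, scipy, OpenCV 4.12 (cv2) and the standard library are available. Lean on these libraries where they do the work, as an engineer would, in place of code of your own. Each camera call takes 0.05 s, during which the arm holds its last target. There are 200 camera calls.

## Task

Leak-test the steel watch with the blue dial: set it down (do not drop it) face up and centred on the tester's blue cradle between the two stops, its lugs towards the stops, then swing the clear hood shut and press it until the catch holds it. Next turn the four-spoked capstan clockwise, pushing spoke after spoke, until the spoke with the red knob stands over the green mark on the tester's front, and leave it there; then push the green start button fully down and let go. Leave the other watches and everything else on the bench where they are.

Things in the scene. Friction and masses are not known exactly. Their poses are not given: they have to be found in the camera images.
- tester: The leak tester, fixed to the bench: white plinth 200 x 400 x 40 mm, origin at the centre of its underside, z up. Its front (long side with green mark and button) faces its own -x; the capstan is at its +y end, the hood at its -y end. A steel catch post (24 x 12 mm, its top 74 mm above the bench) stands at x 0, y -33 mm. See guard for the finger guard.
- guard (a point): Middle of the near edge (top) of the clear finger guard with black edges that covers the far half of the capstan, at tester x +20, y +100 mm. The guard reaches from here 80 mm away from the front (tester +x) and 92 mm to each side; its underside is 111 mm and its top 117 mm above the bench, so spokes pass under it but a tool from above cannot follow.
- cradle (a point): Centre of the top of the blue cradle, 52 mm above the bench, at tester x 0, y -105 mm; axes as the tester's. The cradle is 44 mm (x) by 76 mm (y); two stops, 30 mm long in x and 6 mm high, stand on it with inner faces at y +-29 mm from here. Its x sides are open, so hold the watch across x while setting it down, lugs pointing at the stops (either way round).
- watch: The watch head to be tested: steel, blue dial, no strap, 48 mm from lug to lug (its own x), 40 mm wide across the flat sides (its own y), 13 mm thick, 56-112 g; origin at the centre of its underside, z up through the dial. It lies face up on the green mat (2 mm thick). Grip it across the 40 mm; a small crown sticks out 4 mm from the +y side, 13.5 mm off the middle.
- cover (a joint): Angle of the clear box-shaped hood (rad): 0 shut on the plinth, positive open, at most 2.05; starts standing open at 1.65 to 1.95. Its hinge is stiff (0.2 N m) and stays where it is left. From about 0.10 down to 0.05 rad a sprung catch at its free edge resists (about 7 N at the yellow pad); past that the catch pulls it to 0 and holds it.
- cover_hinge (a point): Middle of the hood's hinge axis: tester x 0, y -190 mm, 50 mm above the bench. The axis runs along the tester's x. The hood reaches 139 mm from it with its catch nose (towards tester +y when shut), is 110 mm wide along the axis; its outer (top) face lies 35 mm off the axis, 85 mm above the bench when shut.
- cover_pad (a point): Centre of the outer face of the yellow press pad (28 mm across) on the hood, where to push: 100 mm from the hinge axis along the hood, 38 mm square to it. At joint angle q it lies, from the hinge, at tester y = 0.100 cos q - 0.038 sin q, z = 0.100 sin q + 0.038 cos q (m). With the hood open the pad faces tester -y.
- capstan (a joint): Angle of the spoked capstan (rad), growing clockwise as seen from above; stops at 0 and 5.1; starts between 0 and 1.2. At 4.4 the red knob is exactly over the middle of the green mark. Friction 0.2 N m holds it where it is left; it does not coast far. The stop at 0 blocks turning it anticlockwise to the mark.
- hub_top (a point): Centre of the top of the capstan's hub, on its vertical axis: tester x 0, y +100 mm, 105 mm above the bench. Hub 48 mm across. Four level spokes, 90 degrees apart, 10 mm thick, 85 mm above the bench, end in 19 mm ball knobs centred 78 mm from the axis: one red, three black. Under them a pedestal 60 mm across reaches up to 70 mm; the plinth's top is at 40 mm.
- red_knob (a point): Centre of the capstan's red knob, 78 mm from the hub's axis, 85 mm above the bench.
- green_mark (a point): Centre of the green mark on the plinth's top, 78 mm in front of the hub's axis (tester -x); 40 mm (x) by 32 mm (y), flat. The capstan is right when the red knob's centre is over it, within 0.2 rad of its middle line (about 15 mm).
- start (a joint): Travel of the green start button (m): 0 up, 0.006 fully down; springs back; 5 N pushes it fully down.
- start_top (a point): Centre of the top of the green start button (28 mm across in a black housing 44 mm across), 58 mm above the bench at tester x -70 mm, y -12 mm.
- gold_watch: Bystander: a gold watch head with a pale dial, same size as the blue one, on the mat; origin at its underside.
- black_watch: Bystander: an all-black watch head, same size, on the mat; origin at its underside.
- driver_stand: Bystander: round screwdriver stand, 105 mm across, 135 mm tall with its six drivers; origin at its underside.
- blower: Bystander: orange rubber dust blower, 72 mm across, 115 mm tall, standing nozzle up; origin at its underside.
- loupe: Bystander: black eye loupe, 38 mm across, 30 mm tall; origin at its underside.
- pocketknife: Bystander: closed blue pocket knife, 90 x 24 x 14 mm; origin at its underside.
- oil_pot: Bystander: small white pot with a red lid, 36 mm across, 36 mm tall; origin at its underside.
Mind the look-alikes: they are no part of the job. What is shaped like the watch but pink is not meant.

How it is judged:
By the outcome, as a careful person would: the job done as asked, in the order asked, and still so for the second after the job is handed in, with the robot touching nothing.
It also fails if it takes over 72 s, if anything falls off the work surface, if the arm or the gripper's body presses on something with over 40 N, if the wrist force passes 120 N, or if a joint passes its speed limit or range.

## Working session

There is one attempt and no reset: what is moved stays moved. The work goes in short steps, Python scripts to look and compute and a tool call to move; the robot and the scene stay as the last step left them, time stands still between calls to the robot, and variables do not carry over. Pictures are saved under pics/ and viewed, at most 10 in all, crops included, and the job is handed in when it is done.

Besides the shell and the picture viewer there is one more tool, called as name(argument=value, ...), one argument or row to a line, values as JSON. drive_tool: Moves the arm, as the interface text tells. Its arguments: {"type":"object","properties":{"deltas":{"type":"array"},"grip_force":{"type":"number"}},"required":["deltas"]}

```bash
mkdir -p pics; ls
cat > h.py <<'E'
import numpy as np, cv2
from station import bot, optics
from scipy.spatial.transform import Rotation as R
def snap(n,f):
    m=optics.camera_model(n); im=optics.read_camera(n); cv2.imwrite(f'pics/{f}.png',im); np.save(f'pics/{f}.npy',m,allow_pickle=True); return im,m
def load(f): return np.load(f'pics/{f}.npy',allow_pickle=True).item()
def K(m): return np.array([[m['fx'],0,m['cx']],[0,m['fy'],m['cy']],[0,0,1.]])
def at_z(m,uv,z):
    p=cv2.undistortPoints(np.array([[uv]],float),K(m),np.array(m['dist'])).ravel()
    T=np.array(m['cam_to_world']); d=T[:3,:3]@np.array([p[0],-p[1],-1]); o=T[:3,3]
    return o+d*(z-o[2])/d[2]
def proj(m,P):
    T=np.linalg.inv(np.array(m['cam_to_world'])); c=T[:3,:3]@np.array(P,float)+T[:3,3]
    return cv2.projectPoints(np.array([[c[0],-c[1],-c[2]]]),np.zeros(3),np.zeros(3),K(m),np.array(m['dist']))[0].ravel()
def pose():
    s=bot.get_obs(); w,x,y,z=s['tool_rot']; return s,np.array(s['eef_pos']),R.from_quat([x,y,z,w])
def to(P,Rt=None):
    "deltas from current pose to TCP pos P"
    s,p,r=pose(); print('off',np.round(r.inv().apply(np.array(P)-p),4), 'ang', None if Rt is None else np.round((r.inv()*Rt).as_rotvec()/(np.pi/4),3))
E
python3 - <<'E'
from h import *
for n in('top','side'):
    im,m=snap(n,n+'0'); print(n,np.round(m['cam_to_world'],3).tolist())
s,p,r=pose();print(s['t'],p,np.round(r.as_matrix(),3),s['gripper_width'])
E
```

```text
pics
top [[0.013, 0.979, -0.203, 0.2], [-1.0, 0.012, -0.005, -0.048], [-0.003, 0.203, 0.979, 1.516], [0.0, 0.0, 0.0, 1.0]]
side [[0.741, 0.484, -0.466, -0.078], [-0.672, 0.525, -0.522, -0.676], [-0.007, 0.7, 0.714, 0.982], [0.0, 0.0, 0.0, 1.0]]
0.1 [ 0.21971928 -0.63779495  0.30303983] [[ 0.945  0.326 -0.001]
 [ 0.326 -0.945  0.002]
 [-0.    -0.002 -1.   ]] 1.0005268771058025
```

View pics/top0.png

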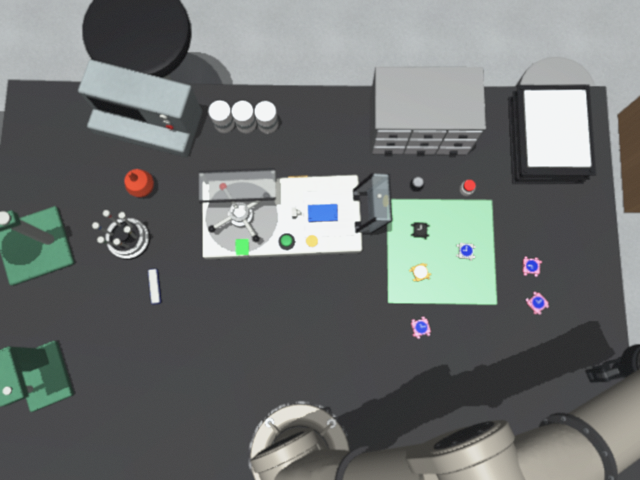

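View pics/side0.png

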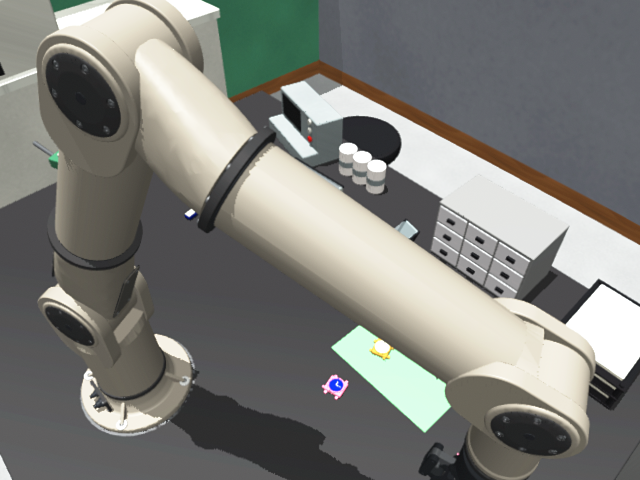

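Top view: the candidates are a steel watch with a blue dial on the mat at (466,251), three pink look-alikes at (531,267), (538,302) and (421,327), gold at (421,272), and black at (420,230). I choose (466,251). The tester spans about (203..361, 175..258). The side view is mostly blocked by the arm.

Run:
```python
from h import *
im=cv2.imread('pics/top0.png')
a=cv2.resize(im[165:265,195:395],None,fx=4,fy=4,interpolation=cv2.INTER_CUBIC)
b=cv2.resize(im[230:275,440:492],None,fx=4,fy=4,interpolation=cv2.INTER_CUBIC)
c=np.zeros((580,800,3),np.uint8); c[:400]=a; c[400:580,:208]=b
cv2.imwrite('pics/crop0.png',c)
m=load('top0')
for n,uv,z in [('watch',(466,251),.015),('gold',(421,272),.015),('black',(420,230),.015),('mark',(242,247),.04),('start',(287,241.5),.058),('cradle',(323,213),.052),('hub',(240,212),.105),('cornerFL',(203,258),.04),('cornerFR',(361.5,251),.04)]:
    P=at_z(m,uv,z);print(n,P.round(3))
```

```text
watch [ 0.496 -0.412  0.015]
gold [ 0.441 -0.298  0.015]
black [ 0.549 -0.298  0.015]
mark [0.495 0.153 0.04 ]
start [0.506 0.039 0.058]
cradle [ 0.582 -0.049  0.052]
hub [0.568 0.152 0.105]
cornerFL [0.465 0.248 0.04 ]
cornerFR [ 0.488 -0.147  0.04 ]
```

View pics/crop0.png

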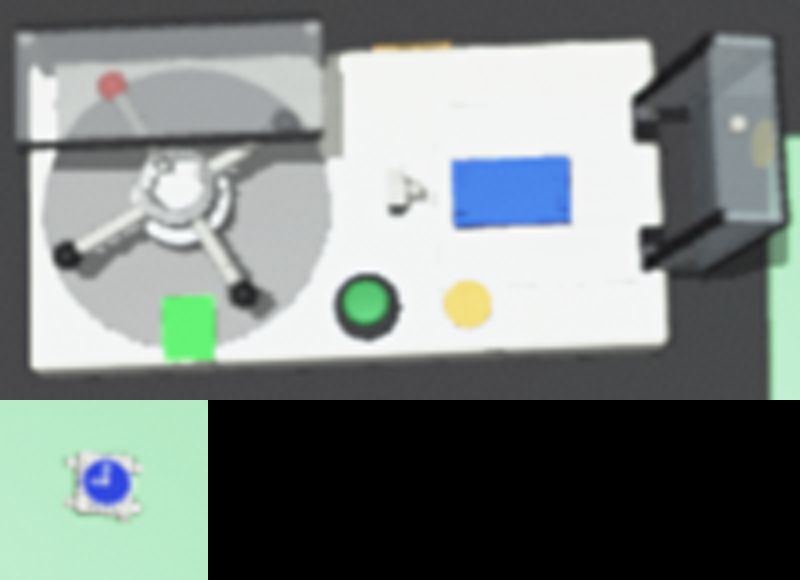

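The crop confirms the choice: a steel case with a blue dial at about (466,251), lugs pointing image left and right. The cradle is at (323,213), the mark at (242.3,247), the button at (286.5,240), and the red knob is under the guard at (223,186).

```bash
cat >> h.py <<'E'
from scipy.optimize import least_squares
try: TX,TY,TH=np.load('tester.npy')
except Exception: pass
def t2w(x,y,z=0): c,s=np.cos(TH),np.sin(TH); return np.array([TX+c*x-s*y,TY+s*x+c*y,z])
E
python3 - <<'E'
from h import *
import h
m=load('top0')
L=[((189,328),(-.078,.1,.04)),((366,300),(-.07,-.012,.058)),((512,192),(0,-.105,.052)),((33,370),(-.1,.2,.04)),((667,343),(-.1,-.2,.04)),((650,42),(.1,-.2,.04))]
def f(v):
    h.TX,h.TY,h.TH=v; return np.ravel([proj(m,t2w(*P))-np.array(uv)/4-[195,165] for uv,P in L])
r=least_squares(f,[.57,.05,.06]); print(r.x.round(4),r.fun.round(1).tolist()); np.save('tester.npy',r.x)
h.TX,h.TY,h.TH=r.x
hub=t2w(0,.1); k=at_z(m,(112/4+195,85/4+165),.085); d=k[:2]-hub[:2]
phi=np.arctan2(d[1],d[0])-h.TH; print('knob r',np.hypot(*d),'phi',phi,'capstan', 4.4-((phi-np.pi)%(2*np.pi)))
for c in [(68,256),(244,294)]:
    k=at_z(m,(c[0]/4+195,c[1]/4+165),.085); d=k[:2]-hub[:2]; print(np.hypot(*d),np.arctan2(d[1],d[0])-h.TH)
# pad from top: crop (765,140)
for q in (1.65,1.75,1.85,1.95):
    print(q,(proj(m,t2w(0,-.19+.1*np.cos(q)-.038*np.sin(q),.05+.1*np.sin(q)+.038*np.cos(q)))-[195,165])*4, [((proj(m,t2w(x,-.19+.139*np.cos(q)-.035*np.sin(q),.05+.139*np.sin(q)+.035*np.cos(q)))-[195,165])*4).round() for x in(-.055,.055)])
print(optics.camera_model('wrist')['cam_to_world'])
to([.496,-.412,.304])
E
```

```text
[0.5772 0.0562 0.0524] [-0.0, 0.2, 0.0, 0.8, -0.2, -0.4, -1.1, -0.1, 0.7, 0.3, 0.7, -0.9]
knob r 0.07915138383080761 phi 0.5245054830171545 capstan 0.7339018633930525
0.07782266992115094 2.0967845926314843
0.07775291711769454 -2.611362150899978
1.65 [733.48284953 141.05517123] [array([746., 215.]), array([734.,  31.])]
1.75 [748.60233382 142.75225713] [array([768., 217.]), array([757.,  33.])]
1.85 [762.52641927 144.89311471] [array([789., 219.]), array([777.,  35.])]
1.95 [775.10570167 147.44745556] [array([808., 221.]), array([796.,  39.])]
[[ 0.32532032  0.89372222  0.30891306  0.30000925]
 [-0.94560311  0.30788685  0.10507353 -0.61052502]
 [-0.00120372 -0.3262917   0.94526836  0.37370176]
 [ 0.          0.          0.          1.        ]]
off [ 0.3348 -0.1235 -0.0008] ang None
```

drive_tool(
  deltas=[
    {"gripper":0,"offset":[0.335,-0.124,0.08],"angular":[0,0,-0.95]},
    {"gripper":0,"offset":[0.335,-0.124,0.08],"angular":[0,0,-0.95]},
    {"gripper":0,"offset":[0.335,-0.124,0.08],"angular":[0,0,-0.95]},
    {"gripper":0,"offset":[0.335,-0.124,0.08],"angular":[0,0,-0.95]},
    {"gripper":0,"offset":[0.335,-0.124,0.08],"angular":[0,0,-0.95]},
  ],
)

```text
t: 0.6
eef_pos: [0.4097, -0.4821, 0.2486]
tool_rot: [-0.0, 0.857, 0.516, -0.0]
contact_force: [1.0, -0.6, -0.9]
gripper_width: 1.001
grasp_force: 0.0
```

Run:
```python
from h import *
Rt=R.from_matrix(np.array([[0,1,0],[1,0,0],[0,0,-1.]]).astype(float))
s,p,r=pose();print(s['t'],p,s['q']);to([.496,-.412,.21],Rt)
```

```text
0.6 [ 0.40966159 -0.48208914  0.24861842] [ 0.9165927   0.47072823 -0.20064356  1.70400158  0.10918596  0.97816244
  0.18913216]
off [0.1023 0.0435 0.0386] ang [-0.   -0.   -0.62]
```

drive_tool(
  deltas=[
    {"gripper":0,"offset":[0.102,0.044,0.039],"angular":[0,0,-0.62]},
    {"gripper":0,"offset":[0.102,0.044,0.039],"angular":[0,0,-0.62]},
    {"gripper":0,"offset":[0.102,0.044,0.039],"angular":[0,0,-0.62]},
    {"gripper":0,"offset":[0.102,0.044,0.039],"angular":[0,0,-0.62]},
    {"gripper":0,"offset":[0.102,0.044,0.039],"angular":[0,0,-0.62]},
  ],
)

```text
t: 1.1
eef_pos: [0.4959, -0.4137, 0.2094]
tool_rot: [-0.001, 0.709, 0.706, 0.0]
contact_force: [-1.0, -0.4, 0.4]
gripper_width: 1.003
grasp_force: 0.0
```

Run:
```python
from h import *
im,m=snap('wrist','w1'); s,p,r=pose();print(s['t'],p)
print(proj(m,[.496,-.412,.015]))
cv2.imwrite('pics/w1c.png',im)
```

```text
1.15 [ 0.49528744 -0.41462489  0.2097235 ]
[328.09491282 228.52595062]
```

View pics/w1c.png

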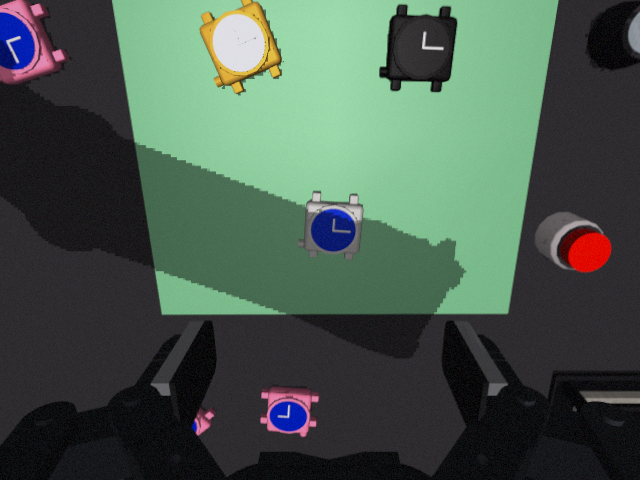

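The steel watch with the blue dial sits at (333,229). Its lug tips are near (316,193), (353,196), (311,255) and (348,257), and the crown is at (301,243), on the left.

Run:
```python
from h import *
m=load('w1')
print('dial',at_z(m,(333,230),.015))
L=[at_z(m,u,.008)[:2] for u in [(316,193),(353,196),(311,255),(348,257)]]
print(np.round(L,4),'mean',np.mean(L,0))
d=(L[0]+L[1]-L[2]-L[3])/2; e=(L[1]+L[3]-L[0]-L[2])/2
print(np.linalg.norm(d),np.linalg.norm(e),'lug yaw vs +y',np.arctan2(-d[0],d[1]),np.arctan2(e[1],e[0]))
print('t',TH)
```

```text
dial [ 0.49939648 -0.41308631  0.015     ]
[[ 0.4878 -0.3885]
 [ 0.5133 -0.3907]
 [ 0.4834 -0.4343]
 [ 0.5104 -0.436 ]] mean [ 0.49872725 -0.41235578]
0.04567282830243617 0.02631977713465743 lug yaw vs +y -0.07983725898478815 -0.07451073775878496
t 0.05237164540781925
```

```bash
cat >> h.py <<'E'
def down(yaw):
    "tool down, tool x along tester-like +y turned by yaw"
    return R.from_euler('z',yaw)*R.from_matrix(np.array([[0,1,0],[1,0,0],[0,0,-1.]]))
E
python3 - <<'E'
from h import *
to([.499,-.411,.105],down(-.078))
to([.499,-.411,.077],down(-.078))
E
```

```text
off [0.0036 0.0038 0.1047] ang [-0.001 -0.001  0.09 ]
off [0.0036 0.0038 0.1327] ang [-0.001 -0.001  0.09 ]
```

drive_tool(
  deltas=[
    {"gripper":95,"offset":[0.0036,0.0038,0.05],"angular":[-0.001,-0.001,0.09]},
    {"gripper":95,"offset":[0.0036,0.0038,0.09],"angular":[-0.001,-0.001,0.09]},
    {"gripper":95,"offset":[0.0036,0.0038,0.105],"angular":[-0.001,-0.001,0.09]},
    {"gripper":95,"offset":[0.0036,0.0038,0.12],"angular":[-0.001,-0.001,0.09]},
    {"gripper":95,"offset":[0.0036,0.0038,0.126],"angular":[-0.001,-0.001,0.09]},
  ],
  grip_force=30,
)

```text
t: 1.65
eef_pos: [0.4993, -0.4116, 0.0839]
tool_rot: [0.001, 0.734, 0.679, -0.0]
contact_force: [-0.1, 0.2, 0.5]
gripper_width: 0.627
grasp_force: 0.0
```

Run:
```python
from h import *
im,m=snap('wrist','w2'); s,p,r=pose();print(s['t'],p,s['gripper_width'],s['contact_force'])
to([.499,-.411,.077],down(-.078))
```

```text
1.7 [ 0.4993045  -0.41140576  0.08374582] 0.6308878528470376 [-1.15263723  0.57060472 -0.28250591]
off [ 0.0004 -0.0003  0.0067] ang [0.001 0.001 0.001]
```

View pics/w2.png

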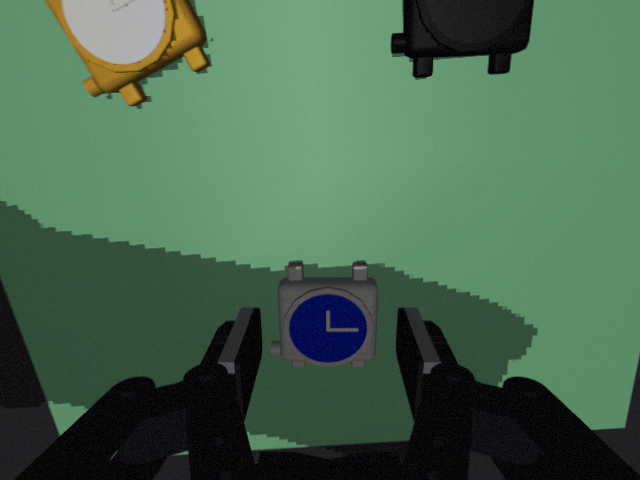

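The wrist view shows the watch between the open pads, dial at (328,327), lugs vertical and crown at (277,348). The pads are evenly spaced about column 329.

Run:
```python
from h import *
m=load('w2')
print(at_z(m,(328,327),.015), at_z(m,(277,348),.008))
s,p,r=pose(); 
print([proj(m,p+r.apply([x,y,z])).round() for x,y,z in[(.011,.027,.07),(.011,-.027,.07),(-.011,-.027,.07)]])
```

```text
[ 0.49958058 -0.41201263  0.015     ] [ 0.47676822 -0.42473468  0.008     ]
[array([396., 299.]), array([258., 300.]), array([261., 348.])]
```

drive_tool(
  deltas=[
    {"gripper":95,"offset":[0.0015,0.0,0.0065],"angular":[0,0,0]},
    {"gripper":160,"offset":[0.0015,0.0,0.0065],"angular":[0,0,0]},
    {"gripper":160,"offset":[0.0015,0.0,0.0065],"angular":[0,0,0]},
    {"gripper":160,"offset":[0.0015,0.0,0.0065],"angular":[0,0,0]},
    {"gripper":160,"offset":[0.0015,0.0,0.0065],"angular":[0,0,0]},
  ],
  grip_force=35,
)

```text
t: 2.2
eef_pos: [0.5, -0.4098, 0.0786]
tool_rot: [0.001, 0.734, 0.679, 0.0]
contact_force: [-0.4, 0.4, 3.4]
gripper_width: 0.452
grasp_force: 35.6
```

Run:
```python
from h import *
s,p,r=pose();print(s['t'],p,s['gripper_width'],s['contact_force'],s['grasp_force'])
to([.499,-.411,.2],down(TH))
c=t2w(0,-.105);print(c)
```

```text
2.2 [ 0.49995576 -0.40979209  0.07855837] 0.45163317489888216 [-0.37828576  0.39082961  3.41464533] 35.61845541000366
off [-0.0015 -0.0006 -0.1214] ang [ 0.002  0.002 -0.164]
[ 0.58274579 -0.04868354  0.        ]
```

drive_tool(
  deltas=[
    {"gripper":160,"offset":[0,0,-0.05],"angular":[0,0,0]},
    {"gripper":160,"offset":[0,0,-0.1],"angular":[0,0,-0.05]},
    {"gripper":160,"offset":[0,0,-0.145],"angular":[0,0,-0.1]},
    {"gripper":160,"offset":[0.02,0.005,-0.19],"angular":[0,0,-0.164]},
    {"gripper":160,"offset":[0.04,0.01,-0.222],"angular":[0,0,-0.164]},
  ],
)

```text
t: 2.7
eef_pos: [0.5126, -0.3707, 0.3032]
tool_rot: [0.002, 0.689, 0.725, 0.0]
contact_force: [1.0, -0.4, -1.3]
gripper_width: 0.453
grasp_force: 35.8
```

Run:
```python
from h import *
s,p,r=pose();print(s['t'],p,s['gripper_width'],s['contact_force'],s['grasp_force'])
c=t2w(0,-.105+.0022,.305);to(c,down(TH))
```

```text
2.7 [ 0.51263364 -0.37070251  0.30323634] 0.45287874076265416 [ 1.0113685  -0.4289354  -1.34094145] 35.84404706954956
off [ 0.3202  0.0866 -0.0025] ang [ 0.004  0.004 -0.001]
```

drive_tool(
  deltas=[
    {"gripper":160,"offset":[0.048,0.013,-0.0025],"angular":[0.004,0.004,0]},
    {"gripper":160,"offset":[0.096,0.026,-0.0025],"angular":[0.004,0.004,0]},
    {"gripper":160,"offset":[0.144,0.039,-0.0025],"angular":[0.004,0.004,0]},
    {"gripper":160,"offset":[0.192,0.052,-0.0025],"angular":[0.004,0.004,0]},
    {"gripper":160,"offset":[0.24,0.065,-0.0025],"angular":[0.004,0.004,0]},
  ],
)

```text
t: 3.2
eef_pos: [0.5647, -0.1253, 0.3023]
tool_rot: [-0.001, 0.689, 0.725, -0.0]
contact_force: [0.7, 0.1, -0.5]
gripper_width: 0.456
grasp_force: 35.8
```

drive_tool(
  deltas=[
    {"gripper":160,"offset":[0.04,0.011,0],"angular":[0,0,0]},
    {"gripper":160,"offset":[0.08,0.0216,0],"angular":[0,0,0]},
    {"gripper":160,"offset":[0.08,0.0216,0.05],"angular":[0,0,0]},
    {"gripper":160,"offset":[0.08,0.0216,0.1],"angular":[0,0,0]},
    {"gripper":160,"offset":[0.08,0.0216,0.12],"angular":[0,0,0]},
  ],
)

```text
t: 3.7
eef_pos: [0.5792, -0.0457, 0.1779]
tool_rot: [-0.004, 0.688, 0.726, -0.002]
contact_force: [-0.6, 0.5, -0.8]
gripper_width: 0.452
grasp_force: 35.8
```

Run:
```python
from h import *
im,m=snap('wrist','w3'); s,p,r=pose();print(s['t'],p,s['gripper_width'],s['contact_force'],s['grasp_force'])
to(t2w(0,-.105+.0022,.155),down(TH))
print(proj(m,t2w(0,-.105,.052)), proj(m,t2w(0,-.105+.038,.052)), [proj(m,t2w(x,-.105+.038,.052)).round() for x in(-.022,.022)])
```

```text
3.75 [ 0.57845604 -0.04596505  0.17613803] 0.4552859808727192 [-0.14211264 -0.52442624 -2.69563769] 35.81363618373871
off [-0.0008  0.0044  0.0211] ang [-0.015 -0.004  0.001]
[335.95298953 275.50789621] [336.43037787 206.34893397] [array([293., 206.]), array([380., 206.])]
```

View pics/w3.png

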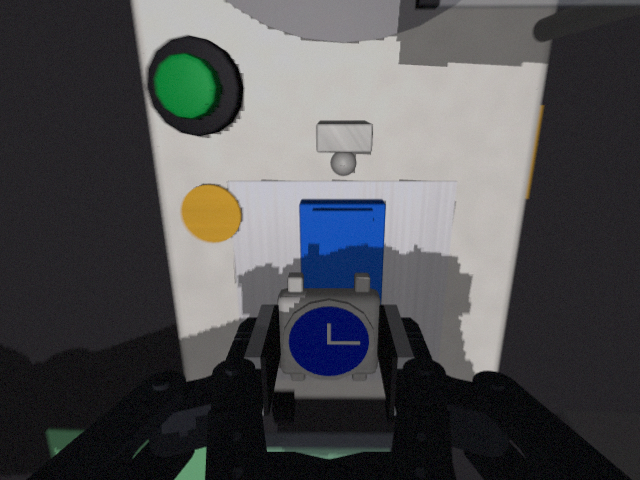

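The wrist view shows the held watch, dial at (328,341), over the cradle. The cradle's far corners are at (300,201) and (385,201), the catch post's top edge runs (317..372,122), and the button is at (186,86).

Run:
```python
from h import *
m=load('w3')
for n,uv,P in [('cl',(300,201),(-.022,-.067,.052)),('cr',(385,201),(.022,-.067,.052)),('pl',(317,122),(-.012,-.027,.074)),('pr',(372,122),(.012,-.027,.074)),('btn',(186,86),(-.07,-.012,.058))]:
    w=at_z(m,uv,P[2]);print(n,(w-t2w(*P)).round(4), end=' ')
s,p,r=pose()
print('\nwatch in tool',r.inv().apply(at_z(m,(328,341),p[2]-.0635)-p))
```

```text
cl [ 0.0035  0.0029 -0.    ] cr [ 0.0022  0.0029 -0.    ] pl [0.0033 0.0019 0.    ] pr [0.0023 0.0019 0.    ] btn [ 0.0026  0.0014 -0.    ] 
watch in tool [-0.00428738  0.00119719  0.06347787]
```

drive_tool(
  deltas=[
    {"gripper":160,"offset":[0.0025,0.0055,0.015],"angular":[-0.015,-0.004,0]},
    {"gripper":160,"offset":[0.0025,0.0055,0.03],"angular":[-0.015,-0.004,0]},
    {"gripper":160,"offset":[0.0025,0.0055,0.036],"angular":[-0.015,-0.004,0]},
    {"gripper":160,"offset":[0.0025,0.0055,0.036],"angular":[-0.015,-0.004,0]},
  ],
)

```text
t: 4.15
eef_pos: [0.5867, -0.0433, 0.1457]
tool_rot: [0.003, 0.688, 0.725, 0.003]
contact_force: [0.3, -0.5, -0.5]
gripper_width: 0.453
grasp_force: 35.8
```

Run:
```python
from h import *
im,m=snap('wrist','w4'); s,p,r=pose();print(s['t'],p,s['gripper_width'],s['contact_force'],s['grasp_force'])
cv2.imwrite('pics/w4c.png',cv2.resize(im[180:460,200:470],(800,int(280*800/270)))[:600*2][0:600] if 0 else cv2.resize(im[180:460,200:470],None,fx=2.1,fy=2.1,interpolation=cv2.INTER_CUBIC))
```

```text
4.2 [ 0.5871379  -0.04323766  0.1464231 ] 0.4522552463130691 [ 0.18125785  0.46296844 -0.56491402] 35.82494795322418
```

View pics/w4c.png

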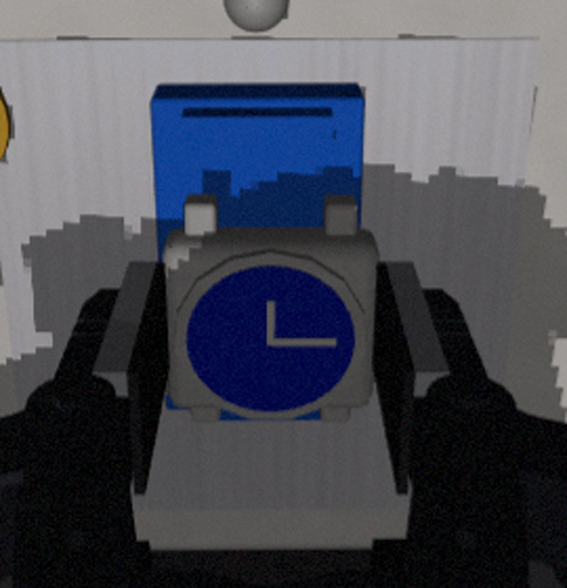

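The crop shows the watch just above the cradle. The cradle's top-face near corners are at raw (272.4,226.7) and (372.9,226.7), and the dial is at (329,341). The dark band above them is the cradle's front face.

Run:
```python
from h import *
m=load('w4'); T=R.from_euler('z',TH)
for n,uv,P in [('cl',(272.4,226.7),(-.022,-.067,.052)),('cr',(372.9,226.7),(.022,-.067,.052))]:
    w=at_z(m,uv,P[2]);print(n,T.inv().apply(w-t2w(*P)).round(4), end=' ')
s,p,r=pose(); c=t2w(0,-.105)
w=at_z(m,(329,341),p[2]-.0635)
lug=[at_z(m,(200+u/2.1,180+v/2.1),p[2]-.070) for u,v in[(200,200),(341,200)]]
print('\nwatch rel cradle est',T.inv().apply(w-c),'lugtip', [T.inv().apply(l-c).round(4) for l in lug]); print('tcp rel',T.inv().apply(p-c)); print(p,s['joint_vel'])
```

```text
cl [ 0.0034  0.0009 -0.    ] cr [ 0.0025  0.0008 -0.    ] 
watch rel cradle est [0.00537118 0.00224968 0.0829231 ] lugtip [array([-0.0074,  0.0271,  0.0764]), array([0.0182, 0.027 , 0.0764])]
tcp rel [0.00467117 0.0052085  0.1464231 ]
[ 0.5871379  -0.04323766  0.1464231 ] [ 1.11025319e-03 -1.31813385e-02 -5.73612690e-03 -1.03652371e-02
  1.35078105e-04 -6.18658233e-05  1.19799500e-03]
```

Run:
```python
from h import *
to(t2w(.0023,-.105+.0036,.1290),down(TH))
v=np.load('tester.npy'); v[:2]+=[.0025,.001]; np.save('tester.npy',v)
```

```text
off [-0.0016 -0.0025  0.0174] ang [ 0.012  0.001 -0.001]
```

drive_tool(
  deltas=[
    {"gripper":160,"offset":[-0.0016,-0.0025,0.006],"angular":[0.01,0,0]},
    {"gripper":160,"offset":[-0.0016,-0.0025,0.011],"angular":[0.01,0,0]},
    {"gripper":160,"offset":[-0.0016,-0.0025,0.014],"angular":[0.01,0,0]},
    {"gripper":160,"offset":[-0.0016,-0.0025,0.016],"angular":[0.01,0,0]},
    {"gripper":160,"offset":[-0.0016,-0.0025,0.017],"angular":[0.01,0,0]},
  ],
)

```text
t: 4.7
eef_pos: [0.5849, -0.0447, 0.129]
tool_rot: [0.001, 0.688, 0.725, 0.0]
contact_force: [0.1, -0.2, -1.9]
gripper_width: 0.451
grasp_force: 35.8
```

drive_tool(
  deltas=[
    {"gripper":160,"offset":[0,0,0.0005],"angular":[0,0,0]},
    {"gripper":160,"offset":[0,0,0.001],"angular":[0,0,0]},
  ],
)

```text
t: 4.9
eef_pos: [0.585, -0.0446, 0.1285]
tool_rot: [0.001, 0.688, 0.725, 0.0]
contact_force: [-2.5, -0.1, 5.8]
gripper_width: 0.456
grasp_force: 36.5
```

drive_tool(
  deltas=[
    {"gripper":90,"offset":[0,0,0],"angular":[0,0,0]},
    {"gripper":90,"offset":[0,0,0],"angular":[0,0,0]},
    {"gripper":90,"offset":[0,0,0],"angular":[0,0,0]},
    {"gripper":90,"offset":[0,0,-0.04],"angular":[0,0,0]},
    {"gripper":90,"offset":[0,0,-0.08],"angular":[0,0,0]},
  ],
)

```text
t: 5.4
eef_pos: [0.584, -0.0446, 0.208]
tool_rot: [-0.0, 0.688, 0.725, -0.001]
contact_force: [1.3, -0.3, -0.7]
gripper_width: 0.648
grasp_force: 0.0
```

drive_tool(
  deltas=[
    {"gripper":255,"offset":[0,0,-0.05],"angular":[0,0,0]},
    {"gripper":255,"offset":[0,0,-0.09],"angular":[0,0,0]},
    {"gripper":255,"offset":[0,0,-0.09],"angular":[0,0,0]},
  ],
)

```text
t: 5.7
eef_pos: [0.5875, -0.0441, 0.3047]
tool_rot: [0.005, 0.688, 0.725, 0.004]
contact_force: [0.2, 0.2, -0.9]
gripper_width: 0.138
grasp_force: 0.0
```

Run:
```python
from h import *
im,m=snap('wrist','w5'); s,p,r=pose();print(s['t'],p,s['gripper_width'],s['contact_force'])
cv2.imwrite('pics/w5c.png',im[150:480,150:520])
print([ (proj(m,t2w(0,-.105+y,.052))-150).round() for y in (-.038,-.029,0,.029,.038)])
to(t2w(0,-.105,.3),down(TH))
```

```text
5.75 [ 0.58612962 -0.04440556  0.30145214] 0.05586876430074006 [ 0.20774616  0.84379335 -0.08427885]
[array([171., 105.]), array([171.,  95.]), array([171.,  63.]), array([171.,  28.]), array([171.,  17.])]
off [-0.0032 -0.0011  0.0014] ang [ 0.01   0.002 -0.001]
```

View pics/w5c.png

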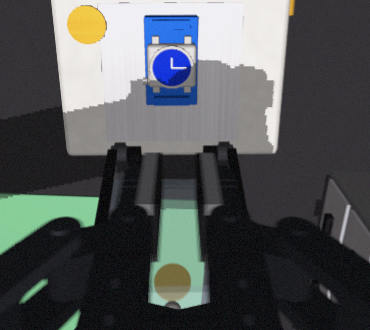

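The watch lies on the cradle between the stops. In the crop the dial is at (172,67) and the cradle spans (145..198, 16..104). Next, I'll take the closed fingers behind the hood.

drive_tool(
  deltas=[
    {"gripper":255,"offset":[-0.05,-0.001,0],"angular":[0,0,0]},
    {"gripper":255,"offset":[-0.1,-0.001,0],"angular":[0,0,0]},
    {"gripper":255,"offset":[-0.15,-0.001,0],"angular":[0,0,0]},
    {"gripper":255,"offset":[-0.198,-0.001,0],"angular":[0,0,0]},
    {"gripper":255,"offset":[-0.198,-0.001,0],"angular":[0,0,0]},
  ],
)

```text
t: 6.25
eef_pos: [0.5916, -0.252, 0.2958]
tool_rot: [0.001, 0.693, 0.721, -0.002]
contact_force: [-0.6, 0.0, -0.2]
gripper_width: -0.0
grasp_force: 0.0
```

drive_tool(
  deltas=[
    {"gripper":255,"offset":[0,0,0.04],"angular":[0,0,0]},
    {"gripper":255,"offset":[0,0,0.08],"angular":[0,0,0]},
    {"gripper":255,"offset":[0,0,0.087],"angular":[0,0,0]},
    {"gripper":255,"offset":[0,0,0.087],"angular":[0,0,0]},
    {"gripper":255,"offset":[0,0,0.087],"angular":[0,0,0]},
  ],
)

```text
t: 6.75
eef_pos: [0.595, -0.2423, 0.2127]
tool_rot: [0.002, 0.688, 0.725, 0.001]
contact_force: [0.4, 0.8, 0.9]
gripper_width: -0.002
grasp_force: 0.0
```

Run:
```python
from h import *
s,p,r=pose();print(s['t'],p,s['contact_force']); 
for y,z in[(-.26,.213),(-.239,.223),(-.221,.228),(-.2,.23)]: to(t2w(0,y,z),down(TH))
m=load('w5');T=R.from_euler('z',TH)
print(T.inv().apply(at_z(m,(322,217),.065)-t2w(0,-.105)))
```

```text
6.75 [ 0.59497067 -0.24234486  0.21266407] [0.43228263 0.76921164 0.90105134]
off [ 0.0399  0.0005 -0.0004] ang [ 0.004  0.002 -0.   ]
off [ 0.0609  0.0005 -0.0104] ang [ 0.004  0.002 -0.   ]
off [ 0.0789  0.0005 -0.0154] ang [ 0.004  0.002 -0.   ]
off [ 0.0999  0.0005 -0.0175] ang [ 0.004  0.002 -0.   ]
[ 8.83461885e-04 -3.07794515e-05  6.50000000e-02]
```

drive_tool(
  deltas=[
    {"gripper":255,"offset":[0.012,0,0],"angular":[0,0,0]},
    {"gripper":255,"offset":[0.024,0,0],"angular":[0,0,0]},
    {"gripper":255,"offset":[0.036,0,-0.002],"angular":[0,0,0]},
    {"gripper":255,"offset":[0.048,0,-0.005],"angular":[0,0,0]},
    {"gripper":255,"offset":[0.061,0,-0.01],"angular":[0,0,0]},
  ],
)

```text
t: 7.25
eef_pos: [0.5912, -0.1811, 0.2223]
tool_rot: [0.002, 0.689, 0.725, 0.0]
contact_force: [1.3, -4.2, 2.7]
gripper_width: -0.005
grasp_force: 1.8
```

drive_tool(
  deltas=[
    {"gripper":255,"offset":[0.01,0,-0.003],"angular":[0,0,0]},
    {"gripper":255,"offset":[0.02,0,-0.005],"angular":[0,0,0]},
    {"gripper":255,"offset":[0.03,0,-0.006],"angular":[0,0,0]},
    {"gripper":255,"offset":[0.04,0,-0.007],"angular":[0,0,0]},
  ],
)

```text
t: 7.65
eef_pos: [0.5889, -0.1404, 0.2283]
tool_rot: [0.001, 0.688, 0.725, 0.0]
contact_force: [1.6, -1.5, -0.6]
gripper_width: 0.001
grasp_force: 0.9
```

Run:
```python
from h import *
snap('top','t2')
s,p,r=pose();print(s['t'],p,s['contact_force']); 
for y,z in[(-.179,.2277),(-.159,.221),(-.14,.211),(-.124,.197),(-.110,.180),(-.105,.171)]: to(t2w(0,y,z),down(TH))
```

```text
7.7 [ 0.58872694 -0.13808067  0.22816216] [ 1.5942328  -0.24750633  0.2726936 ]
off [0.0165 0.0013 0.0005] ang [ 0.002 -0.001  0.003]
off [0.0364 0.0013 0.0072] ang [ 0.002 -0.001  0.003]
off [0.0554 0.0014 0.0172] ang [ 0.002 -0.001  0.003]
off [0.0714 0.0014 0.0312] ang [ 0.002 -0.001  0.003]
off [0.0854 0.0014 0.0483] ang [ 0.002 -0.001  0.003]
off [0.0904 0.0014 0.0573] ang [ 0.002 -0.001  0.003]
```

drive_tool(
  deltas=[
    {"gripper":255,"offset":[0.009,0.001,0],"angular":[0,0,0]},
    {"gripper":255,"offset":[0.018,0.001,0.0015],"angular":[0,0,0]},
    {"gripper":255,"offset":[0.027,0.001,0.004],"angular":[0,0,0]},
    {"gripper":255,"offset":[0.037,0.001,0.008],"angular":[0,0,0]},
    {"gripper":255,"offset":[0.047,0.001,0.013],"angular":[0,0,0]},
  ],
)

```text
t: 8.2
eef_pos: [0.5875, -0.0934, 0.2149]
tool_rot: [0.001, 0.688, 0.725, 0.001]
contact_force: [-1.1, -1.5, 3.0]
gripper_width: 0.004
grasp_force: 1.1
```

drive_tool(
  deltas=[
    {"gripper":255,"offset":[0.008,0,0.005],"angular":[0,0,0]},
    {"gripper":255,"offset":[0.016,0,0.011],"angular":[0,0,0]},
    {"gripper":255,"offset":[0.024,0,0.018],"angular":[0,0,0]},
    {"gripper":255,"offset":[0.031,0,0.026],"angular":[0,0,0]},
    {"gripper":255,"offset":[0.038,0,0.034],"angular":[0,0,0]},
  ],
)

```text
t: 8.7
eef_pos: [0.5855, -0.0561, 0.1804]
tool_rot: [0.001, 0.688, 0.725, 0.0]
contact_force: [1.2, -0.8, 0.2]
gripper_width: -0.0
grasp_force: 0.4
```

Run:
```python
from h import *
s,p,r=pose();print(s['t'],p,s['contact_force']); 
for y,z in[(-.105,.171),(-.098,.161),(-.096,.158)]: to(t2w(0,y,z),down(TH))
```

```text
8.7 [ 0.58549183 -0.05608336  0.18035542] [ 1.24071299 -0.82047343  0.22112382]
off [0.0084 0.0002 0.0093] ang [ 0.002  0.001 -0.   ]
off [0.0154 0.0002 0.0193] ang [ 0.002  0.001 -0.   ]
off [0.0174 0.0002 0.0223] ang [ 0.002  0.001 -0.   ]
```

drive_tool(
  deltas=[
    {"gripper":255,"offset":[0.006,0,0.005],"angular":[0,0,0]},
    {"gripper":255,"offset":[0.01,0,0.01],"angular":[0,0,0]},
    {"gripper":255,"offset":[0.014,0,0.014],"angular":[0,0,0]},
    {"gripper":255,"offset":[0.014,0,0.018],"angular":[0,0,0]},
    {"gripper":255,"offset":[0.014,0,0.02],"angular":[0,0,0]},
  ],
)

```text
t: 9.2
eef_pos: [0.5846, -0.0425, 0.161]
tool_rot: [0.001, 0.688, 0.725, 0.0]
contact_force: [-1.1, 0.8, -0.3]
gripper_width: 0.001
grasp_force: 0.4
```

drive_tool(
  deltas=[
    {"gripper":255,"offset":[0,0,0.001],"angular":[0,0,0]},
    {"gripper":255,"offset":[0,0,0.002],"angular":[0,0,0]},
  ],
)

```text
t: 9.4
eef_pos: [0.5848, -0.0424, 0.1604]
tool_rot: [0.001, 0.688, 0.725, 0.0]
contact_force: [-7.5, 0.0, 20.1]
gripper_width: -0.003
grasp_force: 10.3
```

The hood reads 20 N at the stop height, so it is past the catch. I'll retract and go to the capstan.

drive_tool(
  deltas=[
    {"gripper":255,"offset":[0,0,-0.02],"angular":[0,0,0]},
    {"gripper":255,"offset":[0,0,-0.06],"angular":[0,0,0]},
    {"gripper":255,"offset":[0.02,0,-0.085],"angular":[0,0,0]},
    {"gripper":255,"offset":[0.02,0,-0.085],"angular":[0,0,0]},
    {"gripper":255,"offset":[0.02,0,-0.085],"angular":[0,0,0]},
  ],
)

```text
t: 9.9
eef_pos: [0.5837, -0.0225, 0.2444]
tool_rot: [0.001, 0.688, 0.726, 0.0]
contact_force: [-0.9, 0.2, -0.4]
gripper_width: -0.001
grasp_force: 0.0
```

```bash
cat >> h.py <<'E'
def red(n='top'):
    im=optics.read_camera(n); m=optics.camera_model(n); hs=cv2.cvtColor(im,cv2.COLOR_BGR2HSV)
    hub=t2w(0,.1,.085); c=proj(m,hub)
    k=((hs[...,0]<8)|(hs[...,0]>172))&(hs[...,1]>90)&(hs[...,2]>70)
    v,u=np.nonzero(k); P=np.array([at_z(m,(a,b),.085) for a,b in zip(u,v) if np.hypot(a-c[0],b-c[1])<400])
    if len(P)==0: return print('no red')
    d=P[:,:2]-hub[:2]; rr=np.hypot(*d.T); d=d[(rr>.06)&(rr<.095)]
    if len(d)==0: return print('no red near')
    g=d.mean(0); phi=(np.arctan2(g[1],g[0])-TH)%(2*np.pi); print('red n',len(d),'r',np.hypot(*g),'phi',phi,'spokes',np.round(sorted((phi+np.arange(4)*np.pi/2)%(2*np.pi)),2),'capstan',4.4-(phi-np.pi)%(2*np.pi))
def fing(phi,z,r=.055): return t2w(r*np.cos(phi),.1+r*np.sin(phi),z)
E
python3 - <<'E'
from h import *
red('top')
s,p,r=pose();print(s['t'],p,s['contact_force']); 
to(fing(4.35,.245),down(TH))
for a in(4.15,3.9,3.6,3.3,3,2.7,2.4,2.3):
    print(a,(R.from_euler('z',-TH).apply(fing(a,0)-fing(4.35,0))[[1,0]]).round(4))
E
```

```text
red n 14 r 0.0788359810744003 phi 0.5319215678387412 spokes [0.53 2.1  3.67 5.24] capstan 0.7264857785714662
9.95 [ 0.58319553 -0.0232254   0.24338723] [-0.28060707 -1.24266732 -0.13331663]
off [ 0.129  -0.0188 -0.0018] ang [ 0.001  0.002 -0.001]
4.15 [ 0.0049 -0.0098]
3.9 [ 0.0136 -0.0204]
3.6 [ 0.0271 -0.0298]
3.3 [ 0.0428 -0.0348]
3 [ 0.0592 -0.035 ]
2.7 [ 0.0749 -0.0302]
2.4 [ 0.0886 -0.0211]
2.3 [ 0.0924 -0.0171]
```

drive_tool(
  deltas=[
    {"gripper":255,"offset":[0.045,-0.006,0],"angular":[0,0,0]},
    {"gripper":255,"offset":[0.09,-0.013,0],"angular":[0,0,0]},
    {"gripper":255,"offset":[0.129,-0.019,0],"angular":[0,0,0]},
    {"gripper":255,"offset":[0.129,-0.019,0],"angular":[0,0,0]},
    {"gripper":255,"offset":[0.129,-0.019,0],"angular":[0,0,0]},
  ],
)

```text
t: 10.45
eef_pos: [0.5573, 0.1052, 0.2426]
tool_rot: [0.0, 0.688, 0.726, -0.001]
contact_force: [-0.3, -1.2, -0.2]
gripper_width: 0.002
grasp_force: 0.0
```

drive_tool(
  deltas=[
    {"gripper":255,"offset":[0,0,0.03],"angular":[0,0,0]},
    {"gripper":255,"offset":[0,0,0.06],"angular":[0,0,0]},
    {"gripper":255,"offset":[0,0,0.08],"angular":[0,0,0]},
    {"gripper":255,"offset":[0,0,0.098],"angular":[0,0,0]},
    {"gripper":255,"offset":[0,0,0.098],"angular":[0,0,0]},
  ],
)

```text
t: 10.95
eef_pos: [0.5566, 0.102, 0.1427]
tool_rot: [-0.0, 0.689, 0.724, -0.003]
contact_force: [-0.5, -0.5, -0.5]
gripper_width: 0.004
grasp_force: 0.0
```

Run:
```python
from h import *
s,p,r=pose();print(s['t'],p,s['contact_force']); 
to(fing(4.35,.145),down(TH))
```

```text
10.95 [0.55661486 0.10203668 0.14270644] [-0.49317109 -0.45977252 -0.52037022]
off [ 0.0026  0.0012 -0.0023] ang [-0.006  0.004 -0.004]
```

drive_tool(
  deltas=[
    {"gripper":255,"offset":[0.005,-0.01,0],"angular":[0,0,0]},
    {"gripper":255,"offset":[0.0136,-0.0204,0],"angular":[0,0,0]},
    {"gripper":255,"offset":[0.02,-0.026,0],"angular":[0,0,0]},
    {"gripper":255,"offset":[0.027,-0.03,0],"angular":[0,0,0]},
    {"gripper":255,"offset":[0.035,-0.033,0],"angular":[0,0,0]},
  ],
)

```text
t: 11.45
eef_pos: [0.5239, 0.1374, 0.1471]
tool_rot: [0.003, 0.689, 0.725, 0.001]
contact_force: [4.2, -5.1, -1.0]
gripper_width: 0.001
grasp_force: 2.8
```

drive_tool(
  deltas=[
    {"gripper":255,"offset":[0.008,-0.002,0],"angular":[0,0,0]},
    {"gripper":255,"offset":[0.016,-0.0025,0],"angular":[0,0,0]},
    {"gripper":255,"offset":[0.024,-0.002,0],"angular":[0,0,0]},
    {"gripper":255,"offset":[0.032,0.0,0],"angular":[0,0,0]},
    {"gripper":255,"offset":[0.04,0.003,0],"angular":[0,0,0]},
  ],
)

```text
t: 11.95
eef_pos: [0.5236, 0.1762, 0.1467]
tool_rot: [0.002, 0.689, 0.725, -0.002]
contact_force: [-2.0, -8.4, 3.5]
gripper_width: 0.002
grasp_force: 3.7
```

drive_tool(
  deltas=[
    {"gripper":255,"offset":[0.005,0.003,0],"angular":[0,0,0]},
    {"gripper":255,"offset":[0.01,0.007,0],"angular":[0,0,0]},
    {"gripper":255,"offset":[0.014,0.0095,0],"angular":[0,0,0]},
    {"gripper":255,"offset":[0.0175,0.0125,0],"angular":[0,0,0]},
    {"gripper":255,"offset":[0.0175,0.0125,0],"angular":[0,0,0]},
  ],
)

```text
t: 12.45
eef_pos: [0.5346, 0.1964, 0.1465]
tool_rot: [0.001, 0.688, 0.725, -0.001]
contact_force: [-2.0, -4.6, 2.2]
gripper_width: -0.003
grasp_force: 1.8
```

Run:
```python
from h import *
s,p,r=pose();print(s['t'],p,s['contact_force']); red()
to(fing(2.3,.145),down(TH))
```

```text
12.45 [0.534604   0.19638796 0.14650438] [-1.97035828 -4.55809454  2.178414  ]
red n 16 r 0.07664213148500101 phi 5.031736133438908 spokes [0.32 1.89 3.46 5.03] capstan 2.509856520150885
off [-0.0004  0.0011  0.0014] ang [0.001 0.003 0.   ]
```

drive_tool(
  deltas=[
    {"gripper":255,"offset":[-0.004,-0.002,-0.025],"angular":[0,0,0]},
    {"gripper":255,"offset":[-0.01,-0.002,-0.06],"angular":[0,0,0]},
    {"gripper":255,"offset":[-0.045,0.005,-0.065],"angular":[0,0,0]},
    {"gripper":255,"offset":[-0.09,0.015,-0.065],"angular":[0,0,0]},
    {"gripper":255,"offset":[-0.092,0.015,-0.065],"angular":[0,0,0]},
  ],
)

```text
t: 13.0
eef_pos: [0.5573, 0.0991, 0.2117]
tool_rot: [0.003, 0.691, 0.722, 0.0]
contact_force: [1.1, -1.4, -1.2]
gripper_width: 0.002
grasp_force: 0.0
```

drive_tool(
  deltas=[
    {"gripper":255,"offset":[0,0,0],"angular":[0,0,0]},
    {"gripper":255,"offset":[0,0,0.02],"angular":[0,0,0]},
    {"gripper":255,"offset":[0,0,0.045],"angular":[0,0,0]},
    {"gripper":255,"offset":[0,0,0.066],"angular":[0,0,0]},
    {"gripper":255,"offset":[0,0,0.066],"angular":[0,0,0]},
  ],
)

```text
t: 13.5
eef_pos: [0.5534, 0.1071, 0.1428]
tool_rot: [-0.001, 0.687, 0.726, -0.001]
contact_force: [0.4, 0.2, 0.5]
gripper_width: -0.0
grasp_force: 0.0
```

Run:
```python
from h import *
s,p,r=pose();print(s['t'],p,s['contact_force'])
to(fing(4.3,.145),down(TH));to(fing(3.6,.145),down(TH))
```

```text
13.5 [0.55336472 0.10707875 0.14278218] [0.39563943 0.19356183 0.46356795]
off [-0.0016  0.0017 -0.0022] ang [-0.004  0.     0.003]
off [ 0.0245 -0.0255 -0.0021] ang [-0.004  0.     0.003]
```

drive_tool(
  deltas=[
    {"gripper":255,"offset":[0.003,-0.009,-0.001],"angular":[0,0,0]},
    {"gripper":255,"offset":[0.011,-0.018,-0.002],"angular":[0,0,0]},
    {"gripper":255,"offset":[0.018,-0.023,-0.002],"angular":[0,0,0]},
    {"gripper":255,"offset":[0.0245,-0.0265,-0.002],"angular":[0,0,0]},
    {"gripper":255,"offset":[0.0325,-0.029,-0.002],"angular":[0,0,0]},
  ],
)

```text
t: 14.0
eef_pos: [0.5262, 0.1358, 0.1483]
tool_rot: [0.003, 0.689, 0.725, 0.001]
contact_force: [4.9, -5.3, -0.8]
gripper_width: 0.0
grasp_force: 2.9
```

drive_tool(
  deltas=[
    {"gripper":255,"offset":[0.008,-0.002,0],"angular":[0,0,0]},
    {"gripper":255,"offset":[0.016,-0.0025,0],"angular":[0,0,0]},
    {"gripper":255,"offset":[0.024,-0.002,0],"angular":[0,0,0]},
    {"gripper":255,"offset":[0.032,0.0,0],"angular":[0,0,0]},
    {"gripper":255,"offset":[0.04,0.003,0],"angular":[0,0,0]},
  ],
)

```text
t: 14.5
eef_pos: [0.5257, 0.1742, 0.1475]
tool_rot: [0.002, 0.689, 0.725, -0.001]
contact_force: [-0.1, -9.6, 2.9]
gripper_width: 0.002
grasp_force: 3.9
```

drive_tool(
  deltas=[
    {"gripper":255,"offset":[0.005,0.003,0],"angular":[0,0,0]},
    {"gripper":255,"offset":[0.01,0.007,0],"angular":[0,0,0]},
    {"gripper":255,"offset":[0.014,0.0095,0],"angular":[0,0,0]},
    {"gripper":255,"offset":[0.0175,0.0125,0],"angular":[0,0,0]},
    {"gripper":255,"offset":[0.0175,0.0125,0],"angular":[0,0,0]},
  ],
)

```text
t: 15.0
eef_pos: [0.5362, 0.1944, 0.147]
tool_rot: [0.001, 0.688, 0.725, -0.001]
contact_force: [-2.3, -4.2, 0.0]
gripper_width: 0.002
grasp_force: 1.8
```

Run:
```python
from h import *
s,p,r=pose();print(s['t'],p,s['contact_force']); red()
to(fing(2.3,.145),down(TH))
```

```text
15.0 [0.53623567 0.19435861 0.14702229] [-2.31007051e+00 -4.17654770e+00  6.38376365e-04]
no red near
off [ 0.0017 -0.0004  0.002 ] ang [-0.     0.003  0.   ]
```

drive_tool(
  deltas=[
    {"gripper":255,"offset":[-0.004,-0.002,-0.025],"angular":[0,0,0]},
    {"gripper":255,"offset":[-0.01,-0.002,-0.06],"angular":[0,0,0]},
    {"gripper":255,"offset":[-0.045,0.005,-0.065],"angular":[0,0,0]},
    {"gripper":255,"offset":[-0.09,0.012,-0.065],"angular":[0,0,0]},
    {"gripper":255,"offset":[-0.092,0.013,-0.065],"angular":[0,0,0]},
  ],
)

```text
t: 15.55
eef_pos: [0.5568, 0.0972, 0.2128]
tool_rot: [0.003, 0.691, 0.722, 0.0]
contact_force: [-1.0, -0.4, -1.0]
gripper_width: -0.002
grasp_force: 0.0
```

Run:
```python
from h import *
red();red('wrist')
to(fing(4.3,.145),down(TH))
```

```text
red n 39 r 0.07899765179003268 phi 3.527290887040037 spokes [0.39 1.96 3.53 5.1 ] capstan 4.014301766549757
red n 957 r 0.07877549319003405 phi 3.4732113798201674 spokes [0.33 1.9  3.47 5.04] capstan 4.068381273769626
off [ 0.0031 -0.0006  0.0676] ang [ 0.004  0.001 -0.004]
```

drive_tool(
  deltas=[
    {"gripper":255,"offset":[0.001,0,0.03],"angular":[0,0,0]},
    {"gripper":255,"offset":[0.001,0,0.055],"angular":[0,0,0]},
    {"gripper":255,"offset":[0.001,0,0.067],"angular":[0,0,0]},
    {"gripper":255,"offset":[0.003,-0.012,0.067],"angular":[0,0,0]},
    {"gripper":255,"offset":[0.008,-0.024,0.067],"angular":[0,0,0]},
  ],
)

```text
t: 16.15
eef_pos: [0.53, 0.1111, 0.1455]
tool_rot: [0.001, 0.688, 0.725, 0.0]
contact_force: [-0.7, 0.1, 0.1]
gripper_width: -0.001
grasp_force: 0.0
```

Run:
```python
from h import *
red('wrist')
s,p,r=pose();print(s['t'],p,s['contact_force'])
to(t2w(-.05,.065,.146),down(TH)); to(t2w(-.05,.083,.146),down(TH))
```

```text
red n 1932 r 0.08222669891507588 phi 3.4903814922738734 spokes [0.35 1.92 3.49 5.06] capstan 4.05121116131592
16.2 [0.52775657 0.11217961 0.14566041] [-2.21551708  1.07499938 -0.30703719]
off [ 0.0073 -0.0009 -0.0003] ang [0.001 0.    0.003]
off [ 0.0253 -0.0009 -0.0003] ang [0.001 0.    0.003]
```

drive_tool(
  deltas=[
    {"gripper":255,"offset":[0.007,-0.001,0],"angular":[0,0,0]},
    {"gripper":255,"offset":[0.013,-0.001,0],"angular":[0,0,0]},
    {"gripper":255,"offset":[0.019,-0.001,0],"angular":[0,0,0]},
    {"gripper":255,"offset":[0.024,-0.001,0],"angular":[0,0,0]},
    {"gripper":255,"offset":[0.025,-0.001,0],"angular":[0,0,0]},
  ],
)

```text
t: 16.7
eef_pos: [0.5285, 0.1347, 0.1453]
tool_rot: [0.001, 0.689, 0.725, -0.0]
contact_force: [-0.7, -4.5, 2.5]
gripper_width: 0.002
grasp_force: 2.1
```

Run:
```python
from h import *
red('wrist')
s,p,r=pose();print(s['t'],p,s['contact_force'],R.from_euler('z',-TH).apply(p-t2w(0,0)))
```

```text
red n 2042 r 0.07910785224126556 phi 3.2393491813786155 spokes [0.1  1.67 3.24 4.81] capstan 4.3022434722111775
16.75 [0.52853456 0.13483463 0.14527816] [-0.81704943 -3.84236469  1.49791261] [-0.04707906  0.08023662  0.14527816]
```

drive_tool(
  deltas=[
    {"gripper":255,"offset":[0.002,0,0],"angular":[0,0,0]},
    {"gripper":255,"offset":[0.0045,0,0],"angular":[0,0,0]},
    {"gripper":255,"offset":[0.0045,0,0],"angular":[0,0,0]},
  ],
)

```text
t: 17.05
eef_pos: [0.5282, 0.1392, 0.1451]
tool_rot: [0.001, 0.689, 0.725, -0.0]
contact_force: [-2.6, -4.3, 1.9]
gripper_width: -0.002
grasp_force: 2.0
```

drive_tool(
  deltas=[
    {"gripper":255,"offset":[-0.01,0,0],"angular":[0,0,0]},
    {"gripper":255,"offset":[-0.018,0,-0.02],"angular":[0,0,0]},
    {"gripper":255,"offset":[-0.03,0,-0.06],"angular":[0,0,0]},
    {"gripper":255,"offset":[-0.06,0,-0.07],"angular":[0,0,0]},
    {"gripper":255,"offset":[-0.09,-0.01,-0.07],"angular":[0,0,0]},
  ],
)

```text
t: 17.55
eef_pos: [0.5257, 0.0495, 0.2179]
tool_rot: [0.003, 0.688, 0.726, 0.004]
contact_force: [0.1, 0.2, -0.2]
gripper_width: 0.0
grasp_force: 0.0
```

Run:
```python
from h import *
red('top');red('wrist')
im,m=snap('top','t3');im2,_=snap('wrist','w6')
c=np.zeros((540,740,3),np.uint8); a=cv2.resize(im[165:265,195:380],None,fx=4,fy=4,interpolation=cv2.INTER_CUBIC); c[:400,:740]=a
c=np.zeros((600,800,3),np.uint8); c[:300,:555]=cv2.resize(a,(555,300)); c[300:,:400]=cv2.resize(im2,(400,300)); cv2.imwrite('pics/c3.png',c)
s,p,r=pose();print(s['t'],p,s['contact_force'])
to(t2w(-.07,-.012,.16),down(TH))
```

```text
red n 29 r 0.07843826321904956 phi 3.143034135077435 spokes [0.   1.57 3.14 4.71] capstan 4.398558518512358
red n 1433 r 0.07870045475871124 phi 3.1149808876775293 spokes [1.54 3.11 4.69 6.26] capstan -1.8565735412673217
17.75 [0.52330202 0.048699   0.21534979] [0.14544489 0.54496813 0.27760083]
off [-0.0065 -0.0133  0.0553] ang [ 0.004  0.    -0.003]
```

View pics/c3.png

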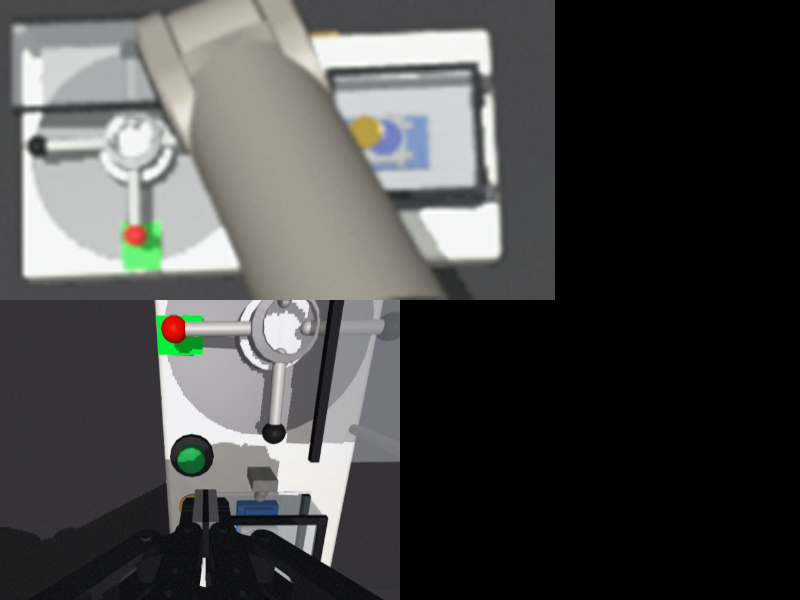

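The top crop shows the red knob at (135,235) over the green mark, and the hood shut with the watch under it. The wrist view shows the green button clear. Next is the button press.

drive_tool(
  deltas=[
    {"gripper":255,"offset":[-0.006,-0.013,0.02],"angular":[0,0,0]},
    {"gripper":255,"offset":[-0.006,-0.013,0.04],"angular":[0,0,0]},
    {"gripper":255,"offset":[-0.006,-0.013,0.055],"angular":[0,0,0]},
    {"gripper":255,"offset":[-0.006,-0.013,0.06],"angular":[0,0,0]},
    {"gripper":255,"offset":[-0.006,-0.013,0.06],"angular":[0,0,0]},
  ],
)

```text
t: 18.25
eef_pos: [0.5102, 0.0437, 0.1545]
tool_rot: [0.0, 0.688, 0.726, 0.0]
contact_force: [0.5, -0.3, 0.6]
gripper_width: -0.0
grasp_force: 0.0
```

Run:
```python
from h import *
s,p,r=pose();print(s['t'],p,s['contact_force'])
to(t2w(-.07,-.012,.125),down(TH))
```

```text
18.25 [0.51023042 0.04369847 0.15452233] [ 0.50393509 -0.3312631   0.55359686]
off [-0.0022  0.0001  0.0295] ang [ 0.001 -0.     0.002]
```

drive_tool(
  deltas=[
    {"gripper":255,"offset":[-0.002,0,0.01],"angular":[0,0,0]},
    {"gripper":255,"offset":[-0.002,0,0.019],"angular":[0,0,0]},
    {"gripper":255,"offset":[-0.002,0,0.024],"angular":[0,0,0]},
    {"gripper":255,"offset":[-0.002,0,0.028],"angular":[0,0,0]},
    {"gripper":255,"offset":[-0.002,0,0.03],"angular":[0,0,0]},
  ],
)

```text
t: 18.75
eef_pos: [0.511, 0.0406, 0.1277]
tool_rot: [0.002, 0.689, 0.725, -0.0]
contact_force: [-14.9, -4.0, 54.5]
gripper_width: 0.004
grasp_force: 27.0
```

drive_tool(
  deltas=[
    {"gripper":255,"offset":[0,0,0.0008],"angular":[0,0,0]},
    {"gripper":255,"offset":[0,0,0.0015],"angular":[0,0,0]},
  ],
)

```text
t: 18.95
eef_pos: [0.511, 0.0407, 0.1277]
tool_rot: [0.002, 0.689, 0.725, -0.0]
contact_force: [-17.3, -3.6, 60.4]
gripper_width: 0.001
grasp_force: 29.2
```

drive_tool(
  deltas=[
    {"gripper":255,"offset":[0,0,-0.02],"angular":[0,0,0]},
    {"gripper":255,"offset":[-0.02,0,-0.05],"angular":[0,0,0]},
    {"gripper":255,"offset":[-0.04,0,-0.06],"angular":[0,0,0]},
    {"gripper":255,"offset":[-0.04,0,-0.06],"angular":[0,0,0]},
    {"gripper":255,"offset":[-0.04,0,-0.06],"angular":[0,0,0]},
  ],
)

```text
t: 19.45
eef_pos: [0.5122, 0.0005, 0.1833]
tool_rot: [0.001, 0.689, 0.725, 0.0]
contact_force: [-0.2, -0.3, 0.7]
gripper_width: 0.0
grasp_force: 0.0
```

Run:
```python
from h import *
im,m=snap('wrist','w7'); s,p,r=pose();print(s['t'],p,s['contact_force'])
T=R.from_euler('z',-TH)
print('pressed at tester',T.apply(np.array([.511,.0406,0])-t2w(0,0)))
hs=cv2.cvtColor(im,cv2.COLOR_BGR2HSV); c=proj(m,t2w(-.07,-.012,.058)); print('pred',c)
k=((hs[...,0]>45)&(hs[...,0]<85)&(hs[...,1]>100)&(hs[...,2]>50)).astype(np.uint8)
n,lab,st,ce=cv2.connectedComponentsWithStats(k)
for i in range(1,n):
    if st[i,4]>150: print(st[i],ce[i].round(1),T.apply(at_z(m,ce[i],.058)-t2w(0,0)).round(4))
u,v=int(c[0]),int(c[1]); a=im[max(0,v-100):v+200,max(0,u-130):u+200]; print(a.shape,max(0,v-100),max(0,u-130)); cv2.imwrite('pics/w7c.png',cv2.resize(a,None,fx=1.8,fy=1.8,interpolation=cv2.INTER_CUBIC))
```

```text
19.5 [0.51194297 0.00116543 0.18295938] [-0.11583093  0.03651204 -0.10343492]
pressed at tester [-0.06952255 -0.01295091  0.        ]
pred [327.71940205 193.63978227]
[ 300  164   56   58 2508] [327.6 192.2] [-0.0701 -0.0113  0.058 ]
(300, 330, 3) 93 197
```

View pics/w7c.png

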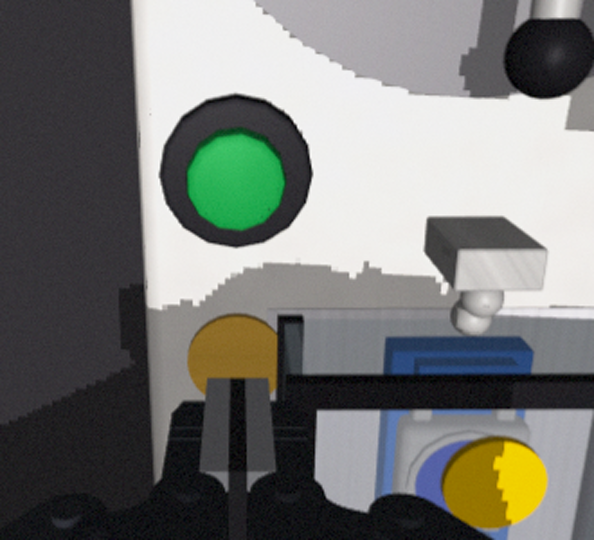

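The crop shows the green button at about (236,180), proud of its housing and where predicted. The capstan and hood are untouched. The flat press hit high force early, possibly on the housing rim, so I'll press again with a tilted tip (20° about tool x) in small steps.

Run:
```python
from h import *
to(t2w(-.0847,-.0115,.15),down(TH)*R.from_euler('x',-20,degrees=True))
```

```text
off [ 0.0409 -0.0141  0.0329] ang [-0.444  0.001  0.   ]
```

drive_tool(
  deltas=[
    {"gripper":255,"offset":[0.02,-0.007,0.01],"angular":[-0.15,0,0]},
    {"gripper":255,"offset":[0.041,-0.014,0.015],"angular":[-0.3,0,0]},
    {"gripper":255,"offset":[0.041,-0.014,0.026],"angular":[-0.444,0,0]},
    {"gripper":255,"offset":[0.041,-0.014,0.033],"angular":[-0.444,0,0]},
    {"gripper":255,"offset":[0.041,-0.014,0.033],"angular":[-0.444,0,0]},
  ],
)

```text
t: 20.0
eef_pos: [0.4944, 0.0424, 0.1488]
tool_rot: [0.119, 0.677, 0.716, 0.125]
contact_force: [0.2, -0.0, -0.1]
gripper_width: -0.001
grasp_force: 0.0
```

Run:
```python
from h import *
s,p,r=pose();print(s['t'],p,s['contact_force']); Rt=down(TH)*R.from_euler('x',-20,degrees=True)
for z in(.132,.128,.124): to(t2w(-.0847,-.0115,z),Rt)
```

```text
20.0 [0.4943919  0.04244216 0.14879071] [ 0.17039361 -0.03831627 -0.14091267]
off [-0.0012 -0.0045  0.0162] ang [-0.004  0.     0.005]
off [-0.0012 -0.0058  0.02  ] ang [-0.004  0.     0.005]
off [-0.0012 -0.0072  0.0238] ang [-0.004  0.     0.005]
```

drive_tool(
  deltas=[
    {"gripper":255,"offset":[-0.001,-0.003,0.008],"angular":[0,0,0]},
    {"gripper":255,"offset":[-0.001,-0.0045,0.0145],"angular":[0,0,0]},
    {"gripper":255,"offset":[-0.001,-0.005,0.018],"angular":[0,0,0]},
    {"gripper":255,"offset":[-0.001,-0.005,0.018],"angular":[0,0,0]},
  ],
)

```text
t: 20.4
eef_pos: [0.4981, 0.0405, 0.1314]
tool_rot: [0.12, 0.678, 0.715, 0.126]
contact_force: [-1.3, 0.8, 1.8]
gripper_width: -0.003
grasp_force: 0.9
```

drive_tool(
  deltas=[
    {"gripper":255,"offset":[0,-0.0007,0.0018],"angular":[0,0,0]},
    {"gripper":255,"offset":[0,-0.0007,0.0018],"angular":[0,0,0]},
  ],
)

```text
t: 20.6
eef_pos: [0.4982, 0.0403, 0.1301]
tool_rot: [0.12, 0.678, 0.714, 0.127]
contact_force: [-0.4, 1.3, 2.2]
gripper_width: -0.0
grasp_force: 1.3
```

drive_tool(
  deltas=[
    {"gripper":255,"offset":[0,-0.0007,0.0018],"angular":[0,0,0]},
    {"gripper":255,"offset":[0,-0.0007,0.0018],"angular":[0,0,0]},
  ],
)

```text
t: 20.8
eef_pos: [0.4982, 0.0403, 0.1282]
tool_rot: [0.12, 0.678, 0.714, 0.127]
contact_force: [-0.2, 1.0, 3.4]
gripper_width: 0.002
grasp_force: 1.8
```

drive_tool(
  deltas=[
    {"gripper":255,"offset":[0,-0.0007,0.0018],"angular":[0,0,0]},
    {"gripper":255,"offset":[0,-0.0007,0.0018],"angular":[0,0,0]},
  ],
)

```text
t: 21.0
eef_pos: [0.4981, 0.0403, 0.1263]
tool_rot: [0.12, 0.678, 0.714, 0.127]
contact_force: [-0.8, 2.0, 4.8]
gripper_width: 0.005
grasp_force: 2.3
```

drive_tool(
  deltas=[
    {"gripper":255,"offset":[0,-0.0007,0.0018],"angular":[0,0,0]},
    {"gripper":255,"offset":[0,-0.0007,0.0018],"angular":[0,0,0]},
  ],
)

```text
t: 21.2
eef_pos: [0.4983, 0.0404, 0.1254]
tool_rot: [0.121, 0.677, 0.714, 0.127]
contact_force: [-8.0, 0.8, 20.9]
gripper_width: -0.002
grasp_force: 10.7
```

The spring force rose over about 6 mm, then a hard stop came at 21 N, so the button is fully down. Releasing and retreating now.

drive_tool(
  deltas=[
    {"gripper":255,"offset":[0,0.003,-0.01],"angular":[0,0,0]},
    {"gripper":255,"offset":[0,0.01,-0.04],"angular":[0,0,0]},
    {"gripper":255,"offset":[0,0.01,-0.08],"angular":[0,0,0]},
    {"gripper":255,"offset":[-0.04,0.01,-0.12],"angular":[0,0,0]},
    {"gripper":255,"offset":[-0.08,0.01,-0.15],"angular":[0,0,0]},
  ],
)

```text
t: 21.7
eef_pos: [0.4648, -0.0205, 0.2528]
tool_rot: [0.12, 0.678, 0.715, 0.125]
contact_force: [0.2, -0.6, -0.3]
gripper_width: -0.0
grasp_force: 0.0
```

drive_tool(
  deltas=[
    {"gripper":255,"offset":[-0.05,0,-0.02],"angular":[0,0,0]},
    {"gripper":255,"offset":[-0.08,0,-0.02],"angular":[0,0,0]},
    {"gripper":255,"offset":[-0.08,0,-0.02],"angular":[0,0,0]},
    {"gripper":255,"offset":[-0.08,0,-0.02],"angular":[0,0,0]},
  ],
)

```text
t: 22.1
eef_pos: [0.462, -0.102, 0.2702]
tool_rot: [0.12, 0.68, 0.713, 0.125]
contact_force: [0.1, 1.2, -0.2]
gripper_width: 0.004
grasp_force: 0.0
```

Run:
```python
from h import *
red('top'); s,p,r=pose();print(s['t'],p,s['contact_force'],np.abs(s['joint_vel']).max())
print(bot.hand_in())
```

```text
red n 29 r 0.07843826321904956 phi 3.143034135077435 spokes [0.   1.57 3.14 4.71] capstan 4.398558518512358
22.15 [ 0.46210664 -0.10068416  0.27012869] [-0.29441731  0.62092365  0.04159904] 0.029852840805613345
the job is handed in; nothing more can be done
None
```

The leak test is set up and handed in at 22.2 s: watch centred on the cradle within about 1 mm, hood pressed shut, red knob over the green mark (4.40 rad), start button pushed fully down and released; the first, flat button press peaked at about 60 N at the fingertips, so I repeated it with a tilted tip, and no score came back.

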